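# Set up the pen microscope over a chip

## Task

Get ready to inspect the solder joints of the big black chip: raise the monitor's flip-up screen by its orange lug until it stands about 65 degrees up from closed and let go of it, then draw the white pen microscope up out of its stand. Finish holding the microscope still in the gripper above the green board, lens end down and leaned about 40 degrees from upright, looking straight at the middle of the black chip with the lens about 60 mm from it. Do not touch the board, and leave the multimeter, red bin, tip cleaner and solder spool where they are.

Things in the scene. Friction and masses are not known exactly. Their poses are not given: they have to be found in the camera images.
- monitor_hinge (a point): The hinge axis of the small grey inspection monitor, a flat case 150 (x) x 190 (y) x 34 mm fixed to the bench. The point lies at the middle of the case's far (+x) top edge, 34 mm above the bench, and does not move with the screen. Its axes are the case's: x away from the hinge's lug side (from the case's front edge to its hinge edge), y along the hinge, z up.
- screen (a joint): Angle of the flip-up screen in rad: 0 lies closed flat on the case, it grows as its front edge rises and swings back towards the hinge; 1.9 is the stop. The hinge is stiff: the screen stays at any angle where it is left; moving it takes about 4 to 6 N at the lug. The screen is a panel 150 x 190 x 12 mm whose underside passes through the hinge axis when closed and open alike. It starts nearly closed (0 to 0.2 rad).
- screen_lug (a point): Centre of the orange lug that stands up square from the outer (top) face of the screen near its front edge: 14 mm (away from the hinge) x 20 mm (along the hinge) x 34 mm tall. The centre is 135 mm from the hinge axis along the panel and 29 mm off the panel's underside plane (17 mm above its outer face). Turns with the screen. Pinched across its 20 mm width (along the hinge), it can turn between the pads, so the gripper may stay upright while the screen swings.
- stand_mouth (a point): Centre of the mouth of the microscope's black socket, 70 mm above the bench: an upright tube of 42 mm outer and 29 mm inner diameter, open at the top, inner floor 12 mm above the bench, on a black disc 84 mm across and 10 mm high. Fixed to the bench.
- scope_center (a point): The white pen microscope, a round body 26 mm in diameter and 150 mm long with blue bands and a tapered lens end; 0.08 to 0.17 kg. The point is half-way along it. Its z axis runs along the body from the lens end to the back end. It starts upright in the socket, lens down, the upper 92 mm standing out of the socket, with 1.5 mm of play around it (it may lean by a degree or two).
- scope_lens (a point): Middle of the microscope's lens face, its lower end, 75 mm from scope_center along the body's -z; same axes.
- scope_focus (a point): The microscope's focus point on its line of sight, 60 mm beyond the lens face along the body's -z (135 mm from scope_center); same axes.
- chip (a point): Middle of the top face of the big black square chip (28 x 28 mm), 26 mm above the bench, on a green circuit board 90 x 110 mm mounted on an aluminium fixture 100 (x) x 120 (y) mm. The chip lies 10 mm (x) and 12 mm (y) from the fixture's middle, in its axes, which are those of this point. Other parts on the board rise to 32 mm above the bench at most.
- board: The fixture with the circuit board, fixed to the bench; origin under its middle, on the bench. Not to be touched.
- multimeter: Orange multimeter lying flat, 150 x 75 x 34 mm, loose; origin under its middle. To be left alone.
- red_bin: Small open red bin, 120 x 100 x 50 mm, loose; origin under its middle. To be left alone.
- iron_cleaner: Round black tip cleaner with brass top, 70 mm across, 31 mm high, loose; origin under its middle. To be left alone.
- solder_spool: Red and grey solder spool standing on its flange, 60 mm across, 42 mm high, loose; origin under its middle. To be left alone.

How it is judged (in metres and radians):
On the way, in this order (a step that is already met when the one before it is completed fails the run):
1. the screen stands at about 65 degrees and has been let go (value of joint screen between 0.97 and 1.3 rad and contact force between monitor and the fingers below 0.1 N), for 0.2 s.
2. the microscope is drawn out of its socket in the gripper (height (world z) of scope_lens above 0.072 m and contact force between scope and the fingers above 1 N and contact force between scope and stand below 0.1 N), for 0.1 s.
At the end, for the whole second after the job is handed in: Screen 56 to 74 degrees from closed; microscope held still in the gripper, touching neither stand, monitor nor board, lens down, 28 to 52 degrees from upright, lens over 45 mm above the bench, focus point (60 mm beyond the lens) within 25 mm of the middle of the chip's top (value of joint screen between 0.97 and 1.3 rad and contact force between scope and the fingers above 1 N and contact force between scope and stand below 0.1 N and contact force between scope and monitor below 0.1 N and contact force between scope and board below 0.1 N and angle between scope_center's own z axis and vertical between 0.49 and 0.91 rad and distance between scope_focus and chip below 0.025 m and height (world z) of scope_lens above 0.045 m and linear speed of scope below 0.02 m/s and angular speed of scope below 0.1 rad/s); the arm keeps its last pose, push and grip.
It fails at once if the board is touched (contact force between any of scope, the fingers, the arm and board above 1 N).
It fails at once if the multimeter, bin, tip cleaner or spool is disturbed (distance of any of multimeter, red_bin, iron_cleaner, solder_spool from where it was at the start of the episode above 0.015 m).
It also fails if it takes over 53 s, if anything falls off the work surface, if the arm or the gripper's body presses on something with over 40 N, if the wrist force passes 120 N, or if a joint passes its speed limit or range.

## Robot

A 6-joint arm with a two-finger parallel gripper is mounted at the origin on the work surface. World frame = base frame: x ahead of the robot, y to its left, z up, the work surface at z = 0. Lengths are in mm, angles in rad, forces in N, time in s.
With the tool pointing down it reaches from about 350 to 775 mm from the base axis. Payload 7.3 kg.
Tool frame: the origin (TCP) lies at the centre of the arm's flange, where the gripper is bolted on; the fingertips stand 178 mm ahead of it and the grasp point (between the pads) lies 159 mm ahead of it; z points along the fingers, y is the direction in which the jaws open and shut (so a half turn about z gives the same grasp; the last joint's range is limited). The gripper opens to 92 mm and grips with 3 to 60 N. Pads are 19 mm wide; open, the fingers measure 130 mm over their backs; the gripper's body (75 mm by 190 mm) begins 47 mm behind the grasp point.
Start: joints at [-1.433, 0.342, 1.524, -0, 1.275, -0.146], TCP at [147.023, -503.996, 404.741] pointing down, gripper open.
Joint ranges: [-2.53, 2.53], [-0.77, 2.02], [0.04, 2.7], [-1, 4.14], [0.28, 2.66], [-3.11, 3.11]. Speed limits (rad/s): [2.57, 2.57, 3.14, 3.14, 3.14, 3.14].

## Interface

Orientations are given as a 3x3 rotation matrix whose columns are the frame's x, y, z axes.
In Python, from plant import telemetry, viewer, ctrl gives the robot as it stands.
- The arm moves only by the tool arm_command, never from a script. Its argument "targets" is a list of rows, each a list of 3 entries, a list of its own where there are three numbers: the opening, from 0 (shut) to 1 (fully open), then the shift along the tool's x, y, z each as a share of 40 cm, from -1 to 1, then the turn, a rotation vector about the tool's x, y, z each as a share of 90 degrees, from -1 to 1. A call has 1 to 12 rows; each row is the pose to reach, as a shift and turn from the pose measured when the call began, along the tool's axes at that moment; what a row does not reach only later rows make up. A row lasts 1/10 s, in which the tool goes at most 50 mm and 8.59 degrees, less where a joint would pass 70% of its speed; a pose out of reach is approached as far as the arm can. A call with a number of a shift or a turn outside -1 to 1 is refused whole. A call with a gripper value outside its range is refused whole. The fingers move at their own pace and stop on an object; "force" is the grip in N (left out, the last holds). Time passes only in rows, so rows that repeat a pose let the fingers close. It gives the time, the measured TCP pose, the force and the opening at its end, in the units of the state.
- telemetry.get_obs(): the state, without advancing time (a new reading comes with each control period).
- viewer.grab_frame(name): name is "side" or "top"; returns (picture, depth): 420x560x3 uint8, red, green, blue; 420x560 float32, mm along the optical axis (not along the pixel's ray), 0 where there is no reading.
- viewer.camera_params(name): a dict with "K" (3x3 intrinsics, pixels), "dist" ([k1, k2, p1, p2, k3] as OpenCV has them; the pictures are not rectified), "view" (4x4, takes a point from world to camera coordinates). Camera axes: x right, y down, z forward; pixel columns grow to the right and rows downward; lengths in mm; the calibration is good to about 2 mm. A picture is of the moment at which its call begins. camera_params takes no time and is no camera call.
- ctrl.hand_in(): hands the job in, once; it reports no verdict.
The state is a dict: "clock": time; "joints": joint angles; "joint_vel": joint speeds; "joint_efforts": joint torques, N m; "tcp_pos": TCP position; "tool_rot": TCP orientation; "ft_force": force on the tool from outside, world axes, zero at the start; "torque": the same for the moment, N m; "opening": finger opening in mm.
Only numpy, scipy, OpenCV 4.12 (cv2) and the standard library are available. Lean on these libraries where they do the work, as an engineer would, in place of code of your own. Each camera call takes 0.05 s, during which the arm holds its last target.

## Working session

There is one attempt and no reset: what is moved stays moved. The work goes in short steps, Python scripts to look and compute and a tool call to move; the robot and the scene stay as the last step left them, time stands still between calls to the robot, and variables do not carry over. Pictures are saved under pics/ and viewed, and the job is handed in when it is done.

Besides the shell and the picture viewer there is one more tool, called after "Emit:" as name([rows], argument=value, ...), one row to a line, values as JSON. arm_command: Moves the arm, as the interface text tells. Its arguments: {"type":"object","properties":{"targets":{"type":"array","items":{"type":"array"}},"force":{"type":"number"}},"required":["targets"]}

```bash
ls; mkdir -p pics; python3 - <<'E'
from plant import telemetry, viewer, ctrl
import cv2,numpy as np
o=telemetry.get_obs();print(o)
for n in("side","top"):
    p=viewer.camera_params(n);print(n,p)
    im,d=viewer.grab_frame(n)
    np.savez(f"{n}0.npz",im=im,d=d)
    cv2.imwrite(f"pics/{n}0.png",im[:,:,::-1])
E
```

```text
pics
{'clock': 0.0, 'joints': array([-1.43299449e+00,  3.42730813e-01,  1.52501430e+00, -6.58284209e-06,
        1.27538607e+00, -1.46034880e-01]), 'joint_vel': array([ 1.57447406e-03,  4.27155315e-05,  3.48101823e-04,  1.70653815e-03,
        2.00248363e-03, -1.70721475e-03]), 'joint_efforts': array([-3.46255765e-04, -4.31243277e+01, -2.44226432e+01,  7.15763122e-02,
        5.58116147e-02, -1.42140502e-04]), 'tcp_pos': array([ 147.00615145, -503.8612346 ,  404.04149898]), 'tool_rot': array([[ 9.59987554e-01,  2.80042584e-01, -2.17578791e-04],
       [ 2.80042584e-01, -9.59986370e-01,  1.52307220e-03],
       [ 2.17652401e-04, -1.52306168e-03, -9.99998816e-01]]), 'ft_force': array([ 0.03265181, -0.05029403,  0.30571458]), 'torque': array([-0.03144912, -0.00781907, -0.02728347]), 'opening': 91.63244855988751}
side {'K': array([[539.04111789,   0.        , 281.99598144],
       [  0.        , 539.04111789, 206.24221585],
       [  0.        ,   0.        ,   1.        ]]), 'dist': array([-0.13683988,  0.        ,  0.        ,  0.        ,  0.        ]), 'view': array([[-9.83369839e-01
[... 210 characters left out ...]
     1.11367362e+03],
       [ 0.00000000e+00,  0.00000000e+00,  0.00000000e+00,
         1.00000000e+00]])}
top {'K': array([[511.60262067,   0.        , 287.46283656],
       [  0.        , 511.60262067, 214.83136707],
       [  0.        ,   0.        ,   1.        ]]), 'dist': array([0.04035852, 0.        , 0.        , 0.        , 0.        ]), 'view': array([[-1.70600229e-02, -9.99824433e-01,  7.74978290e-03,
        -8.49600686e+01],
       [-9.83010003e-01,  1.53553673e-02, -1.82908575e-01,
         6.15092991e+02],
       [ 1.82757462e-01, -1.07385386e-02, -9.83099382e-01,
         1.21042821e+03],
       [ 0.00000000e+00,  0.00000000e+00,  0.00000000e+00,
         1.00000000e+00]])}
```

View pics/side0.png

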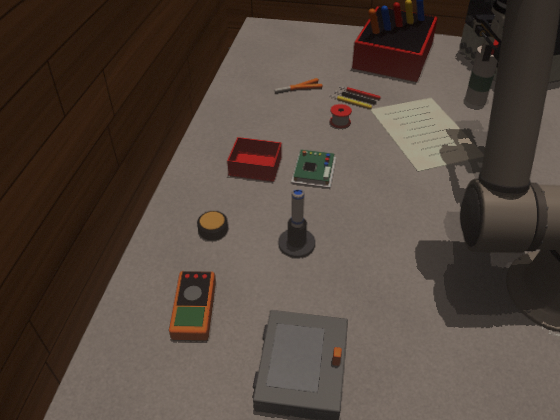

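View pics/top0.png

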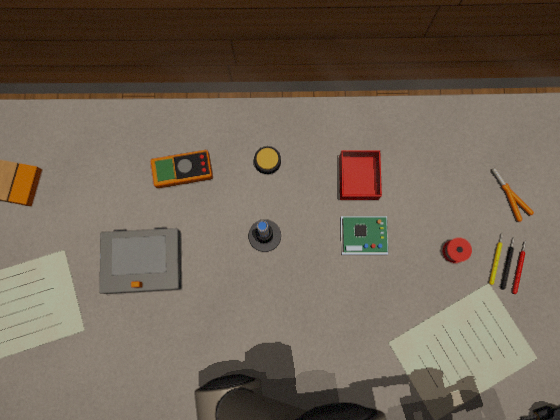

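The side view shows the monitor at (300,365) with its orange lug at (337,355). The socket and scope are at (297,220), the board at (314,168) with the chip at (310,167). In the top view the lug is at (137,285), the stand at (264,235) and the chip at (361,231).

```bash
cat > h.py <<'E'
import numpy as np,cv2
from plant import telemetry, viewer, ctrl
def load(n,t): z=np.load(f"{n}{t}.npz"); return z['im'],z['d']
P={n:viewer.camera_params(n) for n in("side","top")}
def ray(n,uv):
    p=P[n];V=p['view'];x=cv2.undistortPoints(np.array(uv,float).reshape(-1,1,2),p['K'],p['dist']).reshape(-1,2)
    d=np.c_[x,np.ones(len(x))];return -V[:3,:3].T@V[:3,3],d@V[:3,:3]
def dep(n,uv,d):  # world points from depth
    uv=np.atleast_2d(np.array(uv,float));c,r=ray(n,uv)
    z=np.array([d[int(round(v)),int(round(u))] for u,v in uv]);return c+r*z[:,None]
def tri(uvs,uvt):
    c1,r1=ray("side",[uvs]);c2,r2=ray("top",[uvt]);a=r1[0]/np.linalg.norm(r1);b=r2[0]/np.linalg.norm(r2)
    s=np.linalg.lstsq(np.c_[a,-b],c2-c1,rcond=None)[0];p,q=c1+s[0]*a,c2+s[1]*b
    return (p+q)/2,np.linalg.norm(p-q)
def atz(n,uv,z):
    c,r=ray(n,np.atleast_2d(uv));return c+r*((z-c[2])/r[:,2])[:,None]
def proj(n,X):
    p=P[n];V=p['view'];return cv2.projectPoints(np.array(X,float).reshape(-1,3),cv2.Rodrigues(V[:3,:3])[0],V[:3,3],p['K'],p['dist'])[0].reshape(-1,2)
def cloud(n,d,box):
    u0,v0,u1,v1=box;uu,vv=np.meshgrid(range(u0,u1),range(v0,v1));uv=np.c_[uu.ravel(),vv.ravel()]
    w=dep(n,uv,d);ok=np.array([d[v,u]>0 for u,v in uv]);return w,ok,uv
def grab(t):
    for n in("side","top"):
        im,d=viewer.grab_frame(n);np.savez(f"{n}{t}.npz",im=im,d=d);cv2.imwrite(f"pics/{n}{t}.png",im[:,:,::-1])
def crop(n,t,box,k):
    im,_=load(n,t);u0,v0,u1,v1=box;c=im[v0:v1,u0:u1,::-1];return cv2.resize(c,None,fx=k,fy=k,interpolation=cv2.INTER_CUBIC)
E
python3 - <<'E'
from h import *
def pad(a,h):return cv2.copyMakeBorder(a,0,h-a.shape[0],0,4,cv2.BORDER_CONSTANT)
a=crop("side",0,(245,300,355,420),3.5);b=crop("top",0,(90,215,190,305),3.8);
cv2.imwrite("pics/c1.png",np.hstack([pad(a,420),pad(b,420)]))
a=crop("side",0,(260,140,340,265),4);b=crop("top",0,(240,205,395,265),3)
cv2.imwrite("pics/c2.png",np.hstack([pad(a,500),pad(cv2.convertScaleAbs(b),500)])[:, :800])
for n in("side","top"):
    im,d=load(n,0);print(n,(d>0).mean())
    hsv=cv2.cvtColor(im,cv2.COLOR_RGB2HSV)
    box={"side":(245,300,355,420),"top":(90,215,190,305)}[n]
    u0,v0,u1,v1=box;m=(hsv[...,0]<18)&(hsv[...,1]>150)&(hsv[...,2]>90);M=np.zeros_like(m);M[v0:v1,u0:u1]=m[v0:v1,u0:u1]
    v,u=np.nonzero(M);print("lug px",len(u),u.mean(),v.mean(),u.min(),u.max(),v.min(),v.max())
    w=dep(n,np.c_[u,v],d);print(np.median(w,0),np.percentile(w,[5,95],axis=0))
E
```

```text
side 0.9959523809523809
lug px 69 337.0289855072464 351.7391304347826 333 341 347 356
[449.85892839 266.9803694   80.94236795] [[444.13025122 258.77245133  78.69913499]
 [455.41500538 275.05599107  83.27323818]]
top 0.9961139455782313
lug px 41 134.9268292682927 283.780487804878 131 139 281 286
[449.36778449 268.46357038  79.59753163] [[444.44417305 259.71264308  51.5477367 ]
 [457.83224578 276.48921759  84.18322125]]
```

```bash
python3 - <<'E'
from h import *
for n,box in (("side",(245,300,355,420)),("top",(90,215,190,305))):
    im,d=load(n,0);w,ok,uv=cloud(n,d,box);w=w[ok]
    s=w[(w[:,2]>25)]; print(n,"case pts",len(s),s.min(0),s.max(0))
    r=cv2.minAreaRect(s[:,:2].astype(np.float32));print(r)
    A=np.c_[s[:,:2],np.ones(len(s))]; k=np.ones(len(s),bool)
    for _ in range(8):
        c=np.linalg.lstsq(A[k],s[k,2],rcond=None)[0];e=s[:,2]-A@c;k=abs(e)<4
    print("plane",c,k.sum(), np.arctan(np.hypot(c[0],c[1])))
# bench bias
    w,ok,uv=cloud(n,load(n,0)[1],(330,270,360,290) if n=="top" else (360,230,400,260));print("bench z",np.median(w[ok],0))
for n,box in (("side",(270,180,320,260)),("top",(240,212,290,258))):
    im,d=load(n,0);w,ok,uv=cloud(n,d,box);w=w[ok]
    for lo,hi in((80,150),(150,170),(5,15)):
        s=w[(w[:,2]>lo)&(w[:,2]<hi)];print(n,lo,hi,len(s),s.mean(0) if len(s) else 0,s.min(0) if len(s) else 0,s.max(0) if len(s) else 0)
for n,box in (("side",(285,140,345,195)),("top",(335,210,395,260))):
    im,d=load(n,0);w,ok,uv=cloud(n,d,box);k=ok&(w[:,2]>10);s=w[k]
    print(n,"board",s.min(0),s.max(0),cv2.minAreaRect(s[:,:2].astype(np.float32)))
    rgb=np.array([im[v,u] for u,v in uv]);
    dk=ok&(rgb.max(1)<55)&(w[:,2]>18);print("dark",dk.sum(),uv[dk].mean(0),np.median(w[dk],0),w[dk].min(0),w[dk].max(0))
E
```

```text
side case pts 8250 [431.87717359 171.64020948  25.00024018] [591.40347744 367.03452526  84.81234723]
((512.0287475585938, 269.108642578125), (156.20616149902344, 192.908447265625), 1.777259111404419)
plane [-2.72251920e-03 -1.72243256e-03  4.92603375e+01] 7519 0.0032216165024671352
bench z [385.65485215 -68.93665732   1.12636984]
top case pts 5019 [431.11519105 171.74598099  25.28372195] [592.13436629 368.19280382  84.74145428]
((512.5663452148438, 270.2648620605469), (157.57766723632812, 192.57931518554688), 1.8871915340423584)
plane [3.85228407e-03 9.21776494e-05 4.49297621e+01] 4224 0.003853367657437136
bench z [ 4.54798853e+02 -2.36977675e+02 -1.47322177e-01]
side 80 150 292 [570.81662024 -27.53074211 115.88036254] [559.0955431  -37.72700525  80.03463694] [584.21379888 -20.96970605 149.78875471]
side 150 170 114 [571.66735813 -33.95348149 156.87424985] [558.99472568 -49.6198582  150.22409823] [585.02540243 -22.57911393 165.18733839]
side 5 15 700 [572.60003477 -70.54697247   9.76790371] [ 529.85534648 -251.82390884    5.0114272 ] [665.66717803   6.10947386  14.82784685]
top 80 15
[... 417 characters left out ...]
19.24902109 -351.44911004   10.04815642] [617.72102509 -25.8279825  165.04768199] ((568.9089965820312, -188.65667724609375), (325.7376708984375, 98.31935119628906), 89.68748474121094)
dark 127 [310.70866142 167.59055118] [ 576.41947085 -277.63840149   26.04400907] [ 524.61794761 -331.3745152    18.42951415] [605.2614595  -47.79395099 156.48217232]
top board [ 518.20168122 -348.70070211   10.10339318] [ 617.02566963 -229.81855518   37.30125189] ((567.0447387695312, -289.50390625), (117.94705200195312, 98.24079132080078), 88.93344116210938)
dark 36 [360.   233.25] [ 571.27123309 -276.57113793   25.08052363] [ 533.11781869 -319.18768175   19.83657269] [ 590.72897118 -238.93045964   28.2942034 ]
```

```bash
ls pics
```

```text
c1.png
c2.png
side0.png
top0.png
```

View pics/c1.png

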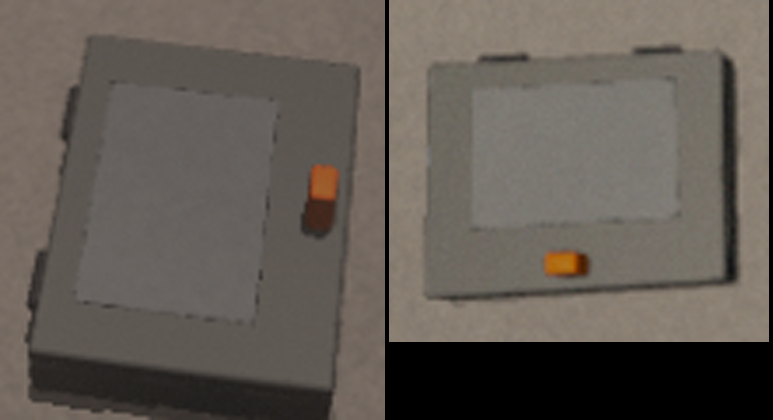

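View pics/c2.png

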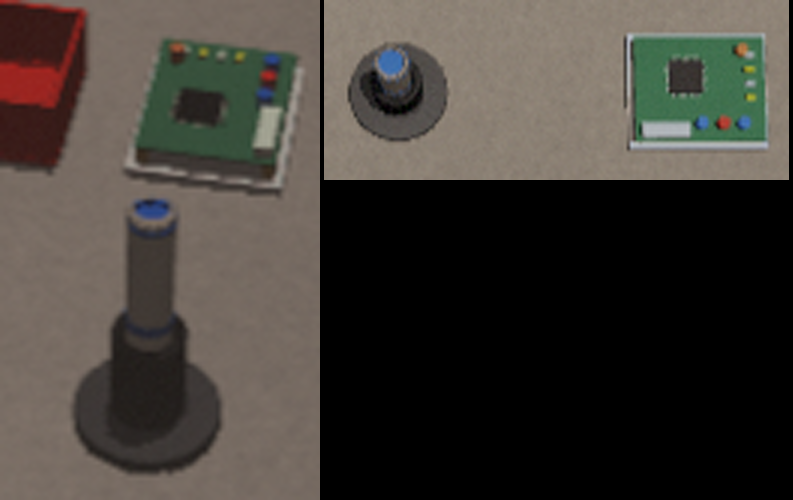

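```bash
cat >> h.py <<'E'
from scipy.spatial.transform import Rotation as Rn
def cmd(pos,R=None):
    """shares of shift/turn from the present pose to TCP pos, rot R"""
    o=telemetry.get_obs();R0=o['tool_rot'];R=R0 if R is None else R
    s=R0.T@(np.array(pos,float)-o['tcp_pos'])/400;t=Rn.from_matrix(R0.T@R).as_rotvec()/(np.pi/2)
    return s.round(4),t.round(4)
def Rdown(psi,tilt=0):
    """tool x along case x turned psi, y=-case y ; tilt>0 leans the tool's back towards +x"""
    c,s=np.cos(psi),np.sin(psi);X=np.array([c,s,0]);Z=np.array([0,0,-1.]);Y=np.cross(Z,X)
    return Rn.from_rotvec(np.array([-s,c,0])*tilt).as_matrix()@np.c_[X,Y,Z]
E
python3 - <<'E'
from h import *
print("lug top",tri((337.5,352),(135.3,284.3)))
print("chip",tri((310.3,167.5),(361.,230.5)),atz("side",[(310.3,167.5)],26),atz("top",[(361,230.5)],26))
for n,uv in (("top",(361,230.5)),("side",(310,167))): print(dep(n,uv,load(n,0)[1]))
# case edge fit: edges from depth at z>38
for n,box in (("side",(245,300,355,420)),("top",(90,215,190,305))):
    w,ok,uv=cloud(n,load(n,0)[1],box);s=w[ok&(w[:,2]>40)&(w[:,2]<55)]
    b=np.arange(200,350,5);f=np.array([[y+2.5,s[(s[:,1]>=y)&(s[:,1]<y+5),0].min()] for y in b]);print(n,"front",np.polyfit(f[:,0]-270,f[:,1],1))
    b=np.arange(450,570,5);
    for fn in("min","max"):
        f=np.array([[x+2.5,getattr(s[(s[:,0]>=x)&(s[:,0]<x+5),1],fn)()] for x in b]);print(fn,np.polyfit(f[:,0]-510,f[:,1],1))
    # profile of z along x on mid rows
    for x in (440,470,500,530,560,575): q=s[(abs(s[:,0]-x)<4)];print(x,np.median(q[:,2]).round(1),end=' ')
    print()
print(Rdown(.03,.5)); print(cmd((480,-150,400),Rdown(0.03)))
E
```

```text
lug top (array([448.7405    , 266.75737916,  79.61910003]), np.float64(0.5315403374500868))
chip (array([ 576.19937715, -281.04008241,   21.43328988]), np.float64(1.4763227237168928)) [[ 574.84112652 -275.57149621   26.        ]] [[ 576.25124476 -280.35902285   26.        ]]
[[ 575.82413063 -279.92158832   28.8078163 ]]
[[ 575.71679244 -276.04207514   27.13098458]]
side front [-3.05647068e-02  4.35196410e+02]
min [3.74927645e-02 1.74752096e+02]
max [4.57492913e-02 3.64219747e+02]
440 47.6 470 47.3 500 47.7 530 47.6 560 47.4 575 46.9 
top front [-2.98077985e-02  4.34679494e+02]
min [3.67561908e-02 1.75227008e+02]
max [4.58816181e-02 3.64085451e+02]
440 46.4 470 46.9 500 46.8 530 47.1 560 47.1 575 46.6 
[[ 8.77187679e-01  2.99955002e-02 -4.79209813e-01]
 [ 2.63235279e-02 -9.99550034e-01 -1.43806088e-02]
 [-4.79425539e-01  1.21805433e-18 -8.77582562e-01]]
(array([ 1.0469, -0.6162,  0.0114]), array([-0.0009, -0.    ,  0.1616]))
```

Emit:
arm_command([
  [1, [0.9, -0.5, 0], [0, 0, 0.16]],
  [1, [0.9, -0.5, 0], [0, 0, 0.16]],
  [1, [0.9, -0.5, 0], [0, 0, 0.16]],
  [1, [0.9, -0.5, 0], [0, 0, 0.16]],
  [1, [0.9, -0.5, 0], [0, 0, 0.16]],
  [1, [0.9, -0.5, 0], [0, 0, 0.16]],
  [1, [0.9, -0.5, 0], [0, 0, 0.16]],
  [1, [0.9, -0.5, 0], [0, 0, 0.16]],
  [1, [0.9, -0.5, 0], [0, 0, 0.16]],
])

```text
clock: 1.0
tcp_pos: [438.7, -207.8, 404.2]
tool_rot: [[0.999, 0.037, 0.0], [0.037, -0.999, 0.003], [0.0, -0.003, -1.0]]
ft_force: [0.2, -0.4, -0.3]
opening: 92.0
```

```bash
python3 - <<'E'
from h import *
o=telemetry.get_obs();print(o['clock'],o['tcp_pos'],o['joints'],o['tool_rot'].round(3))
# lug grasp: grasp point 5 mm above lug centre ->z 68, TCP z 227 ; pre 60 above
print(cmd((450,80,380),Rdown(.032)),cmd((450,267.4,290),Rdown(.032)))
E
```

```text
1.0 [ 438.73366714 -207.83882359  404.20964857] [-0.60107692  0.27041449  1.62868778  0.00231553  1.24376847  0.93225226] [[ 0.999  0.037  0.   ]
 [ 0.037 -0.999  0.003]
 [ 0.    -0.003 -1.   ]]
(array([ 0.0545, -0.7179,  0.0624]), array([-0.0016, -0.0002,  0.003 ])) (array([ 0.0717, -1.1855,  0.2885]), array([-0.0016, -0.0002,  0.003 ]))
```

Emit:
arm_command([
  [1, [0.06, -0.95, 0.1], [0, 0, 0]],
  [1, [0.06, -0.95, 0.1], [0, 0, 0]],
  [1, [0.06, -0.95, 0.1], [0, 0, 0]],
  [1, [0.06, -0.95, 0.1], [0, 0, 0]],
  [1, [0.06, -0.95, 0.1], [0, 0, 0]],
  [1, [0.06, -0.95, 0.1], [0, 0, 0]],
  [1, [0.06, -0.95, 0.1], [0, 0, 0]],
  [1, [0.06, -0.95, 0.1], [0, 0, 0]],
])

```text
clock: 1.8
tcp_pos: [448.3, 175.0, 364.7]
tool_rot: [[0.999, 0.038, -0.001], [0.038, -0.999, 0.003], [-0.0, -0.003, -1.0]]
ft_force: [1.5, -0.7, 0.2]
opening: 91.7
```

```bash
python3 - <<'E'
from h import *
o=telemetry.get_obs();print(o['clock'],o['tcp_pos'],o['joints'],o['tool_rot'].round(3))
print(cmd((450,267.4,290),Rdown(.032)),cmd((450,267.4,227),Rdown(.032)))
E
```

```text
1.8 [448.34229306 174.99889946 364.67727869] [0.21195187 0.3010866  1.70296681 0.0028765  1.13752792 1.74377257] [[ 0.999  0.038 -0.001]
 [ 0.038 -0.999  0.003]
 [-0.    -0.003 -1.   ]]
(array([ 0.0129, -0.2302,  0.1873]), array([-0.0016,  0.0003,  0.0037])) (array([ 0.013 , -0.2298,  0.3448]), array([-0.0016,  0.0003,  0.0037]))
```

Emit:
arm_command([
  [1, [0.013, -0.23, 0.187], [0, 0, 0]],
  [1, [0.013, -0.23, 0.187], [0, 0, 0]],
  [1, [0.013, -0.23, 0.187], [0, 0, 0]],
  [1, [0.013, -0.23, 0.28], [0, 0, 0]],
  [1, [0.013, -0.23, 0.337], [0, 0, 0]],
  [1, [0.013, -0.23, 0.337], [0, 0, 0]],
  [1, [0.013, -0.23, 0.337], [0, 0, 0]],
])

```text
clock: 2.5
tcp_pos: [450.6, 266.9, 230.7]
tool_rot: [[0.999, 0.037, -0.001], [0.037, -0.999, 0.002], [-0.0, -0.002, -1.0]]
ft_force: [0.5, -0.3, 0.5]
opening: 91.4
```

```bash
python3 - <<'E'
from h import *
o=telemetry.get_obs();print(o['clock'],o['tcp_pos'],o['joints'])
grab(1);cv2.imwrite("pics/s1.png",crop("side",1,(245,260,385,420),3.5))
E
```

```text
2.5 [450.56098171 266.92501379 230.67377948] [0.38779004 0.5457685  1.74325457 0.00311392 0.85217145 1.91948004]
```

View pics/s1.png

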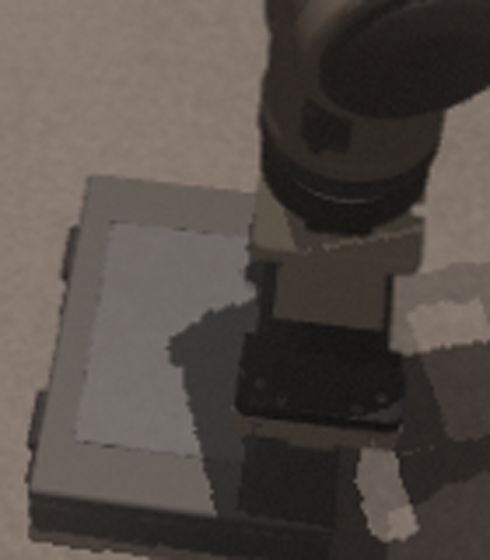

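The fingers are around the lug, which the gripper hides. Closing on it now.

Emit:
arm_command([
  [0, [0, 0, 0], [0, 0, 0]],
  [0, [0, 0, 0], [0, 0, 0]],
  [0, [0, 0, 0], [0, 0, 0]],
  [0, [0, 0, 0], [0, 0, 0]],
  [0, [0, 0, 0], [0, 0, 0]],
  [0, [0, 0, 0], [0, 0, 0]],
  [0, [0, 0, 0], [0, 0, 0]],
  [0, [0, 0, 0], [0, 0, 0]],
  [0, [0, 0, 0], [0, 0, 0]],
  [0, [0, 0, 0], [0, 0, 0]],
], force=25)

```text
clock: 3.6
tcp_pos: [450.8, 267.1, 231.7]
tool_rot: [[0.999, 0.037, 0.002], [0.037, -0.999, 0.003], [0.002, -0.003, -1.0]]
ft_force: [0.2, -0.6, -0.0]
opening: 19.5
```

```bash
python3 - <<'E'
from h import *
from scipy.optimize import least_squares
# arc: grasp point rel. hinge
o=telemetry.get_obs();print(o['clock'],o['opening'],o['ft_force'])
psi=.032;X=np.array([np.cos(psi),np.sin(psi),0]);H=np.array([584.8,272,34.])
g=o['tcp_pos']+159*o['tool_rot'][:,2];r=g-H;a=-(r@X);z=r[2];print("rel",a,z)
R0=o['tool_rot'];p0=o['tcp_pos']
ax=np.array([-X[1],X[0],0])
for deg in range(5,71,5):
    q=np.radians(deg);x=-a*np.cos(q)+z*np.sin(q);zz=a*np.sin(q)+z*np.cos(q)
    G=g+X*(x+a)+np.array([0,0,zz-z]);til=np.radians(deg*30/65)
    R=Rn.from_rotvec(ax*til).as_matrix()@R0
    T=G-159*R[:,2];s=R0.T@(T-p0)/400;t=Rn.from_matrix(R0.T@R).as_rotvec()/(np.pi/2)
    print(deg,s.round(3),t.round(3),T.round(0))
E
```

```text
3.6 19.468169592390595 [ 0.23935282 -0.57033127 -0.01363781]
rel 133.7243567064455 38.70514996956982
5 [ 0.026  0.    -0.028] [ 0.    -0.026  0.   ] [461. 267. 243.]
10 [ 0.054  0.    -0.055] [ 0.    -0.051  0.   ] [472. 268. 254.]
15 [ 0.085  0.    -0.08 ] [ 0.    -0.077  0.   ] [485. 268. 264.]
20 [ 0.117  0.    -0.103] [ 0.001 -0.103  0.   ] [498. 269. 273.]
25 [ 0.152  0.    -0.124] [ 0.001 -0.128  0.   ] [511. 269. 281.]
30 [ 0.189  0.001 -0.142] [ 0.001 -0.154  0.   ] [526. 269. 289.]
35 [ 0.227  0.001 -0.158] [ 0.001 -0.179  0.001] [541. 270. 295.]
40 [ 0.267  0.001 -0.171] [ 0.001 -0.205  0.001] [557. 270. 301.]
45 [ 0.308  0.001 -0.182] [ 0.001 -0.231  0.001] [574. 271. 305.]
50 [ 0.35   0.001 -0.189] [ 0.001 -0.256  0.001] [591. 272. 308.]
55 [ 0.393  0.002 -0.194] [ 0.002 -0.282  0.001] [608. 272. 310.]
60 [ 0.436  0.002 -0.195] [ 0.002 -0.308  0.001] [625. 273. 310.]
65 [ 0.48   0.002 -0.193] [ 0.002 -0.333  0.001] [643. 273. 309.]
70 [ 0.524  0.002 -0.188] [ 0.002 -0.359  0.001] [660. 274. 307.]
```

Emit:
arm_command([
  [0, [0.013, 0, -0.014], [0, -0.013, 0]],
  [0, [0.026, 0, -0.028], [0, -0.026, 0]],
  [0, [0.04, 0, -0.042], [0, -0.038, 0]],
  [0, [0.054, 0, -0.055], [0, -0.051, 0]],
  [0, [0.07, 0, -0.068], [0, -0.064, 0]],
  [0, [0.085, 0, -0.08], [0, -0.077, 0]],
  [0, [0.101, 0, -0.092], [0, -0.09, 0]],
  [0, [0.117, 0, -0.103], [0, -0.103, 0]],
  [0, [0.134, 0, -0.114], [0, -0.116, 0]],
  [0, [0.152, 0, -0.124], [0, -0.128, 0]],
  [0, [0.152, 0, -0.124], [0, -0.128, 0]],
])

```text
clock: 4.7
tcp_pos: [510.7, 269.4, 280.5]
tool_rot: [[0.978, 0.037, -0.204], [0.037, -0.999, -0.005], [-0.204, -0.003, -0.979]]
ft_force: [-5.0, 0.8, 0.8]
opening: 19.7
```

```bash
python3 - <<'E'
from h import *
o=telemetry.get_obs();print(o['clock'],o['opening'],o['ft_force'],o['tcp_pos'],o['joints'])
print("grasp",o['tcp_pos']+159*o['tool_rot'][:,2])
grab(2);cv2.imwrite("pics/s2.png",crop("side",2,(235,240,385,420),3))
E
```

```text
4.7 19.729441966050544 [-5.03756343  0.82695624  0.78169823] [510.68575598 269.36309835 280.45389981] [0.33729157 0.60290433 1.46618068 0.06571742 1.26892798 1.8448096 ]
grasp [478.2523676  268.55363786 124.79908912]
```

View pics/s2.png

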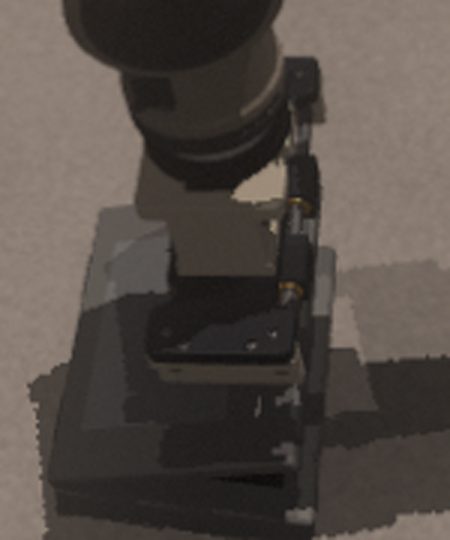

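The screen is rising with the gripper. I'll carry on along the arc.

```bash
python3 - <<'E'
from h import *
o=telemetry.get_obs()
psi=.032;X=np.array([np.cos(psi),np.sin(psi),0]);H=np.array([584.8,272,34.])
g=o['tcp_pos']+159*o['tool_rot'][:,2];r=g-H;a=-(r@X);z=r[2];print("rel",a,z,np.hypot(a,z),np.degrees(np.arctan2(z,a)-np.arctan2(38.7,133.7)))
R0=o['tool_rot'];p0=o['tcp_pos'];ax=np.array([-X[1],X[0],0])
for deg in list(range(5,41,5))+[42]:
    q=np.radians(deg);x=-a*np.cos(q)+z*np.sin(q);zz=a*np.sin(q)+z*np.cos(q)
    G=g+X*(x+a)+np.array([0,0,zz-z]);til=np.radians(deg*30/65)
    R=Rn.from_rotvec(ax*til).as_matrix()@R0
    T=G-159*R[:,2];s=R0.T@(T-p0)/400;t=Rn.from_matrix(R0.T@R).as_rotvec()/(np.pi/2)
    print(deg,s.round(3),t.round(3),T.round(0))
E
```

```text
rel 106.6013306600452 90.79512104275287 140.02713202683412 24.278600446288802
5 [ 0.032  0.    -0.026] [ 0.    -0.026  0.   ] [525. 270. 288.]
10 [ 0.066  0.    -0.049] [ 0.    -0.051  0.   ] [540. 270. 295.]
15 [ 0.102  0.    -0.071] [ 0.    -0.077  0.   ] [556. 271. 300.]
20 [ 0.14   0.001 -0.09 ] [ 0.001 -0.103  0.   ] [572. 271. 304.]
25 [ 0.179  0.001 -0.106] [ 0.001 -0.128  0.   ] [589. 272. 307.]
30 [ 0.22   0.001 -0.119] [ 0.001 -0.154  0.   ] [606. 272. 309.]
35 [ 0.263  0.001 -0.13 ] [ 0.001 -0.179  0.   ] [624. 273. 310.]
40 [ 0.306  0.002 -0.137] [ 0.001 -0.205  0.   ] [641. 274. 310.]
42 [ 0.323  0.002 -0.14 ] [ 0.001 -0.215  0.   ] [648. 274. 309.]
```

Emit:
arm_command([
  [0, [0.016, 0, -0.013], [0, -0.013, 0]],
  [0, [0.032, 0, -0.026], [0, -0.026, 0]],
  [0, [0.066, 0, -0.049], [0, -0.051, 0]],
  [0, [0.102, 0, -0.071], [0, -0.077, 0]],
  [0, [0.14, 0, -0.09], [0, -0.103, 0]],
  [0, [0.179, 0, -0.106], [0, -0.128, 0]],
  [0, [0.22, 0.001, -0.119], [0, -0.154, 0]],
  [0, [0.263, 0.001, -0.13], [0, -0.179, 0]],
  [0, [0.29, 0.001, -0.135], [0, -0.195, 0]],
  [0, [0.315, 0.002, -0.139], [0, -0.21, 0]],
  [0, [0.315, 0.002, -0.139], [0, -0.21, 0]],
])

```text
clock: 5.9
tcp_pos: [645.0, 274.3, 309.3]
tool_rot: [[0.858, 0.038, -0.512], [0.035, -0.999, -0.016], [-0.512, -0.004, -0.859]]
ft_force: [-5.9, 2.9, 5.3]
opening: 19.7
```

```bash
python3 - <<'E'
from h import *
o=telemetry.get_obs();print(o['clock'],o['opening'],o['ft_force'],o['tcp_pos'],o['joints'])
H=np.array([584.8,272,34.]);X=np.array([np.cos(.032),np.sin(.032),0])
g=o['tcp_pos']+159*o['tool_rot'][:,2];r=g-H;a=-(r@X);z=r[2];print(np.degrees(np.arctan2(z,a)-np.arctan2(38.7,133.7)),np.hypot(a,z))
grab(3);cv2.imwrite("pics/s3.png",crop("side",3,(235,200,385,420),2.7))
E
```

```text
5.9 19.726359687007868 [-5.896985    2.86565814  5.31030684] [644.97690776 274.26881279 309.25441236] [0.26855859 0.90236735 0.83032132 0.12929917 1.93174944 1.81330431]
65.14079446768669 140.34270951090593
```

View pics/s3.png

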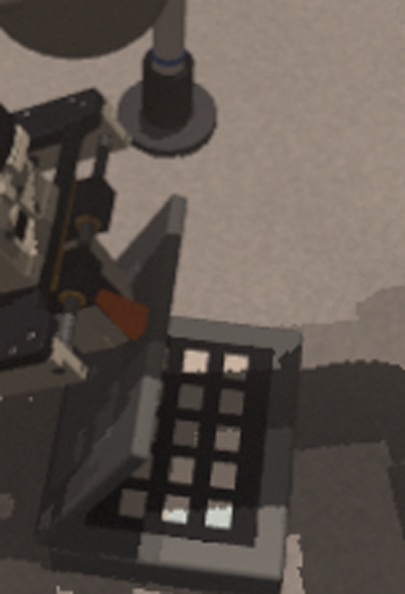

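Emit:
arm_command([
  [0.6, [0, 0, 0], [0, 0, 0]],
  [0.6, [0, 0, 0], [0, 0, 0]],
  [0.6, [0, 0, 0], [0, 0, 0]],
  [0.6, [0, 0, 0], [0, 0, 0]],
  [0.6, [0, 0, 0], [0, 0, 0]],
  [0.6, [0, 0, 0], [0, 0, 0]],
  [0.6, [0.02, 0, -0.05], [0, 0, 0]],
  [0.6, [0.04, 0, -0.15], [0, 0, 0]],
  [0.6, [0.06, 0, -0.25], [0, 0, 0]],
  [0.6, [0.06, 0, -0.35], [0, 0, 0]],
  [0.6, [0.06, 0, -0.35], [0, 0, 0]],
])

```text
clock: 7.1
tcp_pos: [693.5, 248.9, 453.6]
tool_rot: [[0.782, 0.058, -0.621], [0.029, -0.998, -0.056], [-0.623, 0.026, -0.782]]
ft_force: [-111.0, -45.5, 61.7]
opening: 55.0
```

```bash
python3 - <<'E'
from h import *
from scipy.optimize import least_squares
o=telemetry.get_obs();print(o['clock'],o['opening'],o['ft_force'],o['tcp_pos'],o['joints'])
grab(4)
for n in("side","top"):
    im,d=load(n,4)
    box=(200,280,355,420) if n=="side" else (80,170,200,300)
    w,ok,uv=cloud(n,d,box)
    X=np.array([np.cos(.032),np.sin(.032),0]);rel=w-np.array([584.8,272,34.]);xx=rel@X;k=ok&(w[:,2]>60)&(w[:,2]<185)&(xx<40)&(xx>-150)
    s=np.c_[xx,rel[:,2]][k];print(n,len(s),s[:3])
    # panel line fit via fitLine
    if len(s)>30:
        l=cv2.fitLine(s.astype(np.float32),cv2.DIST_WELSCH,0,.01,.01).ravel();print(l,np.degrees(np.arctan2(abs(l[1]),-l[0]*np.sign(l[1]))))
a=crop("side",4,(200,160,355,420),2.2);cv2.imwrite("pics/s4.png",a)
E
```

```text
7.1 54.99535427709062 [-111.03361678  -45.46128139   61.74662897] [693.47713988 248.86934339 453.55667396] [0.22469363 1.10875126 0.03592536 0.18081506 2.65851762 1.87830827]
side 3113 [[-42.56962472 120.83058808]
 [-44.58284958 123.77193806]
 [-46.70108316 128.04451439]]
[  0.43405733  -0.9008853  -29.30528     89.12288   ] 64.27467
top 510 [[ 3.71896332 27.23426114]
 [ 3.12467122 27.28059378]
 [ 2.77661929 27.93052674]]
[  0.4465659  -0.8947507 -24.86523    82.243225 ] 63.47643
```

View pics/s4.png

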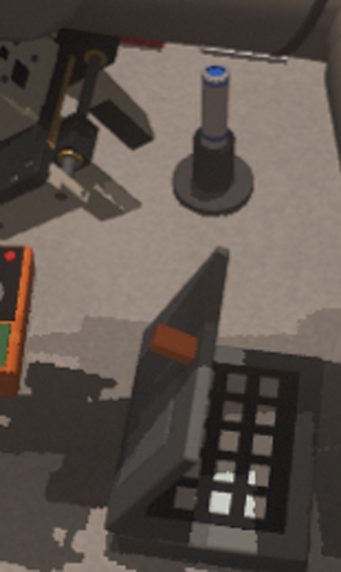

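View pics/top4.png

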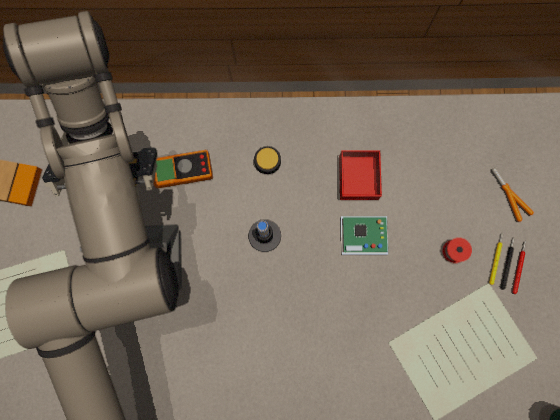

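Released, and the screen stands at about 64 degrees. The retreat ran the arm to the edge of its reach, with j3 and j5 at their limits and a high wrist force, so I'm backing out of there now.

```bash
python3 - <<'E'
from h import *
o=telemetry.get_obs();print(o['clock'],o['ft_force'],o['joints'],o['joint_vel'],o['joint_efforts'])
print(cmd((520,180,440),Rdown(.032)),cmd((660,240,440),Rdown(.032,.6)))
E
```

```text
7.2 [-0.33462939  0.06138874  1.25486086] [0.22173216 1.0902983  0.03610522 0.18031544 2.65407209 1.87766962] [ 0.02033806  0.0080368   0.00055837 -0.00384311  0.07700198 -0.00158482] [-5.11283241e-01 -6.60183764e+01 -2.15544766e+01  4.02808674e-01
  1.75321061e+00  1.15032115e-03]
(array([-0.3036,  0.1404,  0.3182]), array([0.0179, 0.4136, 0.0088])) (array([-0.0207,  0.0095,  0.0995]), array([0.0194, 0.0317, 0.0031]))
```

Emit:
arm_command([
  [0.6, [-0.03, 0.014, 0.03], [0.002, 0.04, 0]],
  [0.6, [-0.06, 0.028, 0.06], [0.004, 0.08, 0]],
  [0.6, [-0.11, 0.05, 0.11], [0.006, 0.14, 0]],
  [0.6, [-0.17, 0.08, 0.18], [0.01, 0.22, 0]],
  [0.7, [-0.23, 0.11, 0.24], [0.014, 0.3, 0.005]],
  [0.7, [-0.3, 0.14, 0.31], [0.018, 0.38, 0.009]],
  [0.7, [-0.3, 0.14, 0.318], [0.018, 0.414, 0.009]],
  [0.7, [-0.3, 0.14, 0.318], [0.018, 0.414, 0.009]],
  [0.7, [-0.3, 0.14, 0.318], [0.018, 0.414, 0.009]],
])

```text
clock: 8.1
tcp_pos: [521.7, 180.3, 440.3]
tool_rot: [[0.999, 0.032, 0.001], [0.032, -0.999, 0.0], [0.001, -0.0, -1.0]]
ft_force: [0.1, -0.4, 1.6]
opening: 64.0
```

```bash
python3 - <<'E'
from h import *
from scipy.optimize import least_squares
o=telemetry.get_obs();print(o['clock'],o['opening'],o['ft_force'],o['tcp_pos'],o['joints'],o['joint_vel'].round(3))
# kinematic fit from logged poses (joints, tcp)
D=[([-1.43299,.34273,1.52501,0,1.27539,-.14603],(147.006,-503.861,404.041)),
([-0.60107692,0.27041449,1.62868778,0.00231553,1.24376847,0.93225226],(438.73366714,-207.83882359,404.20964857)),
([0.21195187,0.3010866,1.70296681,0.0028765,1.13752792,1.74377257],(448.34229306,174.99889946,364.67727869)),
([0.38779004,0.5457685,1.74325457,0.00311392,0.85217145,1.91948004],(450.56098171,266.92501379,230.67377948)),
([0.33729157,0.60290433,1.46618068,0.06571742,1.26892798,1.8448096],(510.68575598,269.36309835,280.45389981)),
([0.26855859,0.90236735,0.83032132,0.12929917,1.93174944,1.81330431],(644.97690776,274.26881279,309.25441236)),
(list(o['joints']),tuple(o['tcp_pos']))]
def Ry(a):return Rn.from_euler('y',a).as_matrix()
def Rz(a):return Rn.from_euler('z',a).as_matrix()
# pitch from up: z axis; forearm along pitch j2+j3 ; j4 roll about forearm; j5 pitch ; tool
def fk(q,p):
    a1,d1,L2,e3,L3,a5,d6,b=p
    R=Rz(q[0]);P=R@[a1,0,d1]
    R=R@Ry(q[1]);P=P+R@[0,0,L2]
    R=R@Ry(q[2]);P=P+R@[e3,0,L3]
    R=R@Rz(q[3])@Ry(q[4]);P=P+R@[a5,0,d6]
    R=R@Rz(q[5]+b)
    return P,R
f=lambda p:np.concatenate([fk(q,p)[0]-np.array(t) for q,t in D])
r=least_squares(f,[0,300,400,0,350,0,100,0]);print(r.x.round(1),abs(r.fun).max())
P,R=fk(D[-1][0],r.x);print(R.round(3),o['tool_rot'].round(3))
E
```

```text
8.1 64.01164836642289 [ 0.08886901 -0.3971289   1.55102477] [521.69178983 180.34340551 440.3019553 ] [1.93911490e-01 3.67244535e-01 1.38699200e+00 2.48104312e-04
 1.38615187e+00 1.73303415e+00] [-0.     0.035 -0.035  0.001  0.003  0.002]
[ 46.3 446.6 854.1 184.4 388.8 122.  558.7   0. ] 78.10586623111251
[[-0.032  0.999  0.001]
 [ 0.999  0.032  0.   ]
 [ 0.     0.001 -1.   ]] [[ 0.999  0.032  0.001]
 [ 0.032 -0.999  0.   ]
 [ 0.001 -0.    -1.   ]]
```

```bash
cat > kin.py <<'E'
from h import *
from scipy.optimize import least_squares
D=[([-1.43299,.34273,1.52501,0,1.27539,-.14603],(147.006,-503.861,404.041)),
([-0.60107692,0.27041449,1.62868778,0.00231553,1.24376847,0.93225226],(438.73366714,-207.83882359,404.20964857)),
([0.21195187,0.3010866,1.70296681,0.0028765,1.13752792,1.74377257],(448.34229306,174.99889946,364.67727869)),
([0.38779004,0.5457685,1.74325457,0.00311392,0.85217145,1.91948004],(450.56098171,266.92501379,230.67377948)),
([0.33729157,0.60290433,1.46618068,0.06571742,1.26892798,1.8448096],(510.68575598,269.36309835,280.45389981)),
([0.26855859,0.90236735,0.83032132,0.12929917,1.93174944,1.81330431],(644.97690776,274.26881279,309.25441236)),
([1.93911490e-01,3.67244535e-01,1.38699200e+00,2.48104312e-04,1.38615187e+00,1.73303415e+00],(521.69178983,180.34340551,440.3019553 ))]
def Ry(a):
    c,s=np.cos(a),np.sin(a);return np.array([[c,0,s],[0,1,0],[-s,0,c]])
def Rz(a):
    c,s=np.cos(a),np.sin(a);return np.array([[c,-s,0],[s,c,0],[0,0,1]])
def fk(q,p,mode=0):
    a1,d1,a2,L2,e3,L3,a5,d6,yo=p
    R=Rz(q[0]);P=R@[a1,0,d1]
    R=R@Ry(q[1]);P=P+R@[a2,0,L2]
    R=R@Ry(q[2]);
    if mode==0: P=P+R@[e3,yo,L3]; R=R@Rz(q[3])
    R=R@Ry(q[4]);P=P+R@[a5,0,d6]
    return P,R@Rz(q[5]+np.pi/2)
f=lambda p:np.concatenate([fk(q,p)[0]-np.array(t) for q,t in D]+[1e-3*np.array(p)])
fit=least_squares(f,[0,300,0,400,0,350,0,100,0]);p=fit.x
E
python3 - <<'E'
from kin import *
print(p.round(1),abs(fit.fun[:21]).max()); print(fit.fun[:21].round(1))
P,R=fk(D[5][0],p);print(R.round(3)) # measured [[0.858,.038,-.512],[.035,-.999,-.016],[-.512,-.004,-.859]]
E
```

```text
[  0.  222.9   0.  506.2  46.5 379.6  -0.  140.1  76.4] 0.0033636480967800253
[ 0.  0.  0.  0. -0. -0.  0.  0. -0. -0. -0.  0.  0. -0.  0.  0. -0. -0.
 -0. -0. -0.]
[[ 0.858  0.038 -0.512]
 [ 0.035 -0.999 -0.016]
 [-0.512 -0.004 -0.859]]
```

```bash
cat >> kin.py <<'E'
lo=np.array([-2.53,-.77,.04,-1,.28,-3.11]);hi=np.array([2.53,2.02,2.7,4.14,2.66,3.11])
def ik(T,R,q0):
    def e(q):
        P,A=fk(q,p);return np.r_[(P-T)/100,Rn.from_matrix(A.T@R).as_rotvec()]
    r=least_squares(e,np.clip(q0,lo+1e-3,hi-1e-3),bounds=(lo,hi));return r.x,abs(r.fun).max()
def Rlean(psi,lean,phi):
    "tool back leans towards azimuth phi"
    return Rn.from_rotvec(lean*np.array([-np.sin(phi),np.cos(phi),0])).as_matrix()@Rdown(psi)
E
python3 - <<'E'
from kin import *
C=np.array([576.5,-278,26]);S=np.array([571.3,-35.9,124])
q0=telemetry.get_obs()['joints'];res=[]
for psi in np.radians([-90,-60,-30,0,30,60,90]):
    qs,es=ik(S+[0,0,159],Rdown(psi),q0+np.array([-.5,0,0,0,0,-.5-psi]))
    if es>1e-3: continue
    ms=np.minimum(qs-lo,hi-qs).min()
    for phi in np.radians(range(0,360,30)):
        R=Rlean(psi,np.radians(40),phi);T=C-331*R[:,2]
        q=qs;ok=True;m=9
        for k in np.linspace(0,1,6)[1:]:
            Rk=Rlean(psi,np.radians(40)*k,phi);Tk=(S+[0,0,159+150])*(1-k)+T*k
            q,e=ik(Tk,Rk,q);m=min(m,np.minimum(q-lo,hi-q).min());ok&=e<1e-3
        if ok:res.append((min(m,ms),np.degrees(psi).round(),np.degrees(phi).round(),qs.round(2),q.round(2),T.round()))
res.sort(key=lambda r:-r[0])
for r in res[:10]:print(*r)
E
```

```text
0.7604916724944426 90.0 240.0 [-0.2   0.55  1.55 -0.    1.04 -0.2 ] [-1.02  0.78  1.21  0.6   1.54 -1.16] [ 470. -462.  280.]
0.7604916724944264 60.0 240.0 [-0.2   0.55  1.55 -0.    1.04  0.33] [-1.02  0.78  1.21  0.6   1.54 -0.63] [ 470. -462.  280.]
0.7604916724941082 30.0 240.0 [-0.2   0.55  1.55 -0.    1.04  0.85] [-1.02  0.78  1.21  0.6   1.54 -0.11] [ 470. -462.  280.]
0.760491672493971 0.0 240.0 [-0.2   0.55  1.55 -0.    1.04  1.37] [-1.02  0.78  1.21  0.6   1.54  0.41] [ 470. -462.  280.]
0.7604916724935769 -30.0 240.0 [-0.2   0.55  1.55 -0.    1.04  1.9 ] [-1.02  0.78  1.21  0.6   1.54  0.94] [ 470. -462.  280.]
0.7025895377520851 -30.0 210.0 [-0.2   0.55  1.55 -0.    1.04  1.9 ] [-1.08  0.53  1.71  0.81  1.1   0.56] [ 392. -384.  280.]
0.7025895377520851 30.0 210.0 [-0.2   0.55  1.55 -0.    1.04  0.85] [-1.08  0.53  1.71  0.81  1.1  -0.49] [ 392. -384.  280.]
0.7025895377520851 60.0 210.0 [-0.2   0.55  1.55 -0.    1.04  0.33] [-1.08  0.53  1.71  0.81  1.1  -1.02] [ 392. -384.  280.]
0.702589537752085 90.0 210.0 [-0.2   0.55  1.55 -0.    1.04 -0.2 ] [-1.08  0.53  1.71  0.81  1.1  -1.54] [ 392. -384.  280.]
0.7025895377520849 0.0 210.0 [-0.2   0.55  1.55 -0.    1.04  1.37] [-1.08  0.53  1.71  0.81  1.1   0.03] [ 392. -384.  280.]
```

```bash
python3 - <<'E'
from kin import *
print("scope top",tri((297.8,192.5),(263.5,225)), tri((297.6,193.5),(262.8,226)))
im,d=load("top",4);print([dep("top",(u,v),d).round(1) for u,v in((262,225),(263,226),(264,225))])
for n,t,box in(("side",4,(275,170,320,220)),("top",4,(245,210,285,240))):
    im,d=load(n,t);w,ok,uv=cloud(n,d,box);s=w[ok&(w[:,2]>158)&(w[:,2]<168)];print(n,len(s),s.mean(0),cv2.minEnclosingCircle(s[:,:2].astype(np.float32)))
R=Rdown(np.radians(-30))
print(cmd((571.3,-35.9,365),R),cmd((571.3,-35.9,283),R))
E
```

```text
scope top (array([571.59641536, -39.1689545 , 157.99687924]), np.float64(1.307845171409668)) (array([570.65796892, -37.51295468, 156.50887629]), np.float64(0.8409234906141354))
[array([[572.5, -35.7, 156.7]]), array([[571.3, -37.7, 150.1]]), array([[573. , -40.1, 153.6]])]
side 36 [571.36948167 -29.84045804 161.00715234] ((571.9974365234375, -34.72412109375), 12.298713684082031)
top 36 [570.75575433 -36.1170745  160.53280743] ((570.9814453125, -35.812129974365234), 12.994645118713379)
(array([0.1066, 0.5443, 0.1881]), array([-0.0005, -0.0006,  0.3535])) (array([0.1064, 0.5444, 0.3931]), array([-0.0005, -0.0006,  0.3535]))
```

Emit:
arm_command([
  [0.8, [0.107, 0.544, 0.188], [0, 0, 0.353]],
  [0.8, [0.107, 0.544, 0.188], [0, 0, 0.353]],
  [0.8, [0.107, 0.544, 0.188], [0, 0, 0.353]],
  [0.8, [0.107, 0.544, 0.188], [0, 0, 0.353]],
  [0.8, [0.107, 0.544, 0.188], [0, 0, 0.353]],
  [0.8, [0.107, 0.544, 0.188], [0, 0, 0.353]],
  [0.8, [0.107, 0.544, 0.188], [0, 0, 0.353]],
  [0.8, [0.107, 0.544, 0.188], [0, 0, 0.353]],
])

```text
clock: 8.9
tcp_pos: [572.3, -35.0, 365.2]
tool_rot: [[0.867, -0.499, 0.001], [-0.499, -0.867, 0.001], [0.0, -0.001, -1.0]]
ft_force: [-0.5, 0.5, -0.4]
opening: 73.2
```

```bash
python3 - <<'E'
from kin import *
o=telemetry.get_obs();print(o['clock'],o['tcp_pos'],o['opening'],o['joints'],o['ft_force'])
R=Rdown(np.radians(-30));print(cmd((571.3,-35.9,283),R))
grab(5);cv2.imwrite("pics/s5.png",crop("side",5,(220,80,380,270),3))
E
```

```text
8.9 [572.28506824 -35.04688068 365.1723229 ] 73.16075080605884 [-1.95095886e-01  4.62491988e-01  1.44899782e+00  1.22373540e-03
  1.22923140e+00  1.89729293e+00] [-0.51711598  0.47029173 -0.38615181]
(array([-0.0012,  0.0034,  0.2054]), array([-0.0009, -0.0003,  0.001 ]))
```

View pics/s5.png

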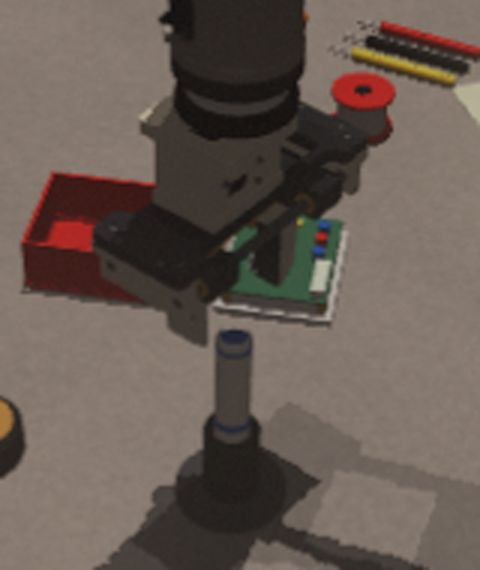

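The open fingers are centred above the scope's top, at about (298,193) in the side view. Going down and closing.

Emit:
arm_command([
  [0.8, [-0.001, 0.003, 0.07], [0, 0, 0]],
  [0.8, [-0.001, 0.003, 0.14], [0, 0, 0]],
  [0.8, [-0.001, 0.003, 0.205], [0, 0, 0]],
  [0.8, [-0.001, 0.003, 0.205], [0, 0, 0]],
  [0, [-0.001, 0.003, 0.205], [0, 0, 0]],
  [0, [-0.001, 0.003, 0.205], [0, 0, 0]],
  [0, [-0.001, 0.003, 0.205], [0, 0, 0]],
  [0, [-0.001, 0.003, 0.205], [0, 0, 0]],
  [0, [-0.001, 0.003, 0.205], [0, 0, 0]],
  [0, [-0.001, 0.003, 0.205], [0, 0, 0]],
  [0, [-0.001, 0.003, 0.205], [0, 0, 0]],
  [0, [-0.001, 0.003, 0.205], [0, 0, 0]],
], force=30)

```text
clock: 10.2
tcp_pos: [571.0, -35.5, 283.7]
tool_rot: [[0.867, -0.498, 0.002], [-0.498, -0.867, 0.0], [0.001, -0.001, -1.0]]
ft_force: [-0.0, -0.9, 1.2]
opening: 25.5
```

```bash
python3 - <<'E'
from kin import *
o=telemetry.get_obs();print(o['clock'],o['tcp_pos'],o['opening'],o['ft_force'],o['torque'])
E
```

```text
10.2 [571.01273235 -35.52291302 283.65030777] 25.509029654649304 [-0.02851699 -0.8811394   1.16108439] [-0.0962864   0.18889491  0.02217666]
```

Emit:
arm_command([
  [0, [0, 0, -0.03], [0, 0, 0]],
  [0, [0, 0, -0.07], [0, 0, 0]],
  [0, [0, 0, -0.12], [0, 0, 0]],
  [0, [0, 0, -0.17], [0, 0, 0]],
  [0, [0, 0, -0.22], [0, 0, 0]],
  [0, [0, 0, -0.27], [0, 0, 0]],
  [0, [0, 0, -0.32], [0, 0, 0]],
  [0, [0, 0, -0.35], [0, 0, 0]],
  [0, [0, 0, -0.35], [0, 0, 0]],
  [0, [0, 0, -0.35], [0, 0, 0]],
])

```text
clock: 11.2
tcp_pos: [570.6, -35.5, 423.2]
tool_rot: [[0.867, -0.498, 0.001], [-0.498, -0.867, 0.0], [0.001, -0.001, -1.0]]
ft_force: [-0.1, -0.4, -2.3]
opening: 25.6
```

```bash
python3 - <<'E'
from kin import *
o=telemetry.get_obs();print(o['clock'],o['tcp_pos'],o['opening'],o['ft_force'],o['torque'])
grab(6);cv2.imwrite("pics/s6.png",crop("side",6,(220,80,380,270),3))
C=np.array([576.5,-278,26])
R=Rlean(np.radians(-30),np.radians(40),np.radians(240));T=C-331.5*R[:,2];q=o['joints']
q,e=ik(T,R,q);print("T",T,q.round(2),e,cmd(T,R)); print(cmd(T+[0,0,60],R))
E
```

```text
11.2 [570.58693478 -35.49000016 423.15178569] 25.609890199955483 [-0.10432464 -0.38532289 -2.2703763 ] [ 0.06273982  0.04170463 -0.04582108]
T [ 469.95795369 -462.53623734  279.94373289] [-1.02  0.78  1.21  0.6   1.54  0.94] 5.941723202340655e-10 (array([0.3135, 1.0513, 0.3555]), array([0.4442, 0.0011, 0.0014]))
(array([0.3134, 1.0512, 0.2055]), array([0.4442, 0.0011, 0.0014]))
```

View pics/s6.png

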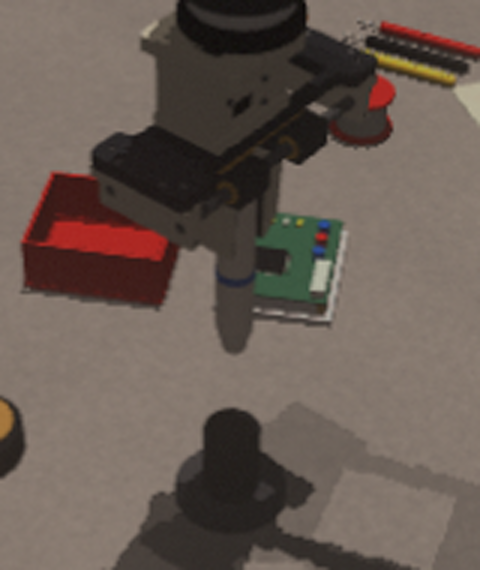

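The scope is clear of the socket, with the lens tip at about (298,197) in the side view. Next, carry it over the board while leaning it.

Emit:
arm_command([
  [0, [0.03, 0.1, 0.01], [0.04, 0, 0]],
  [0, [0.06, 0.2, 0.03], [0.08, 0, 0]],
  [0, [0.09, 0.3, 0.05], [0.13, 0, 0]],
  [0, [0.12, 0.4, 0.07], [0.17, 0, 0]],
  [0, [0.15, 0.5, 0.09], [0.21, 0, 0]],
  [0, [0.18, 0.6, 0.11], [0.25, 0, 0]],
  [0, [0.21, 0.7, 0.13], [0.3, 0, 0]],
  [0, [0.24, 0.8, 0.15], [0.34, 0, 0]],
  [0, [0.26, 0.88, 0.16], [0.38, 0, 0]],
  [0, [0.28, 0.94, 0.17], [0.4, 0, 0]],
  [0, [0.28, 0.94, 0.17], [0.4, 0, 0]],
])

```text
clock: 12.4
tcp_pos: [478.9, -420.8, 351.3]
tool_rot: [[0.865, -0.408, 0.293], [-0.502, -0.698, 0.511], [-0.004, -0.589, -0.808]]
ft_force: [-0.3, 0.6, -0.7]
opening: 25.5
```

```bash
python3 - <<'E'
from kin import *
o=telemetry.get_obs();print(o['clock'],o['tcp_pos'],o['opening'],o['joints'].round(2))
grab(7)
C=np.array([576.5,-278,26])
R=Rlean(np.radians(-30),np.radians(40),np.radians(240));T=C-331.5*R[:,2]
print(cmd(T,R)); print(cmd(T+[0,0,30],R))
E
```

```text
12.4 [ 478.87318498 -420.79274551  351.30971249] 25.45002475874525 [-0.96  0.65  1.23  0.56  1.56  1.04]
(array([0.0343, 0.1959, 0.0823]), array([ 0.0439,  0.0022, -0.0006]))
(array([0.0341, 0.1518, 0.0217]), array([ 0.0439,  0.0022, -0.0006]))
```

View pics/side7.png

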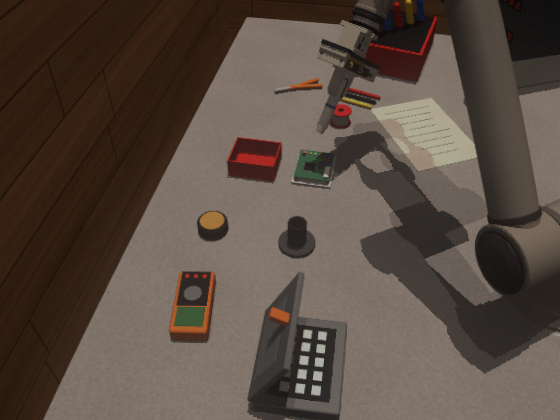

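View pics/top7.png

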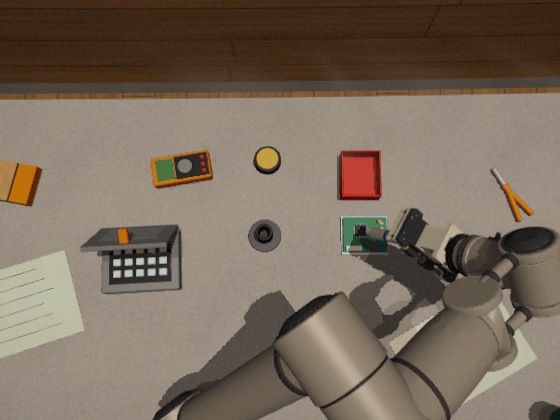

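The scope is leaned and its lens sits above the board, at (320,128) in the side view and about (370,233) in the top view. The screen is still standing and the other objects look unmoved. Now to the final pose.

Emit:
arm_command([
  [0, [0.01, 0.05, 0.02], [0.011, 0, 0]],
  [0, [0.018, 0.1, 0.04], [0.022, 0.001, 0]],
  [0, [0.026, 0.15, 0.06], [0.033, 0.002, 0]],
  [0, [0.034, 0.196, 0.082], [0.044, 0.002, 0]],
  [0, [0.034, 0.196, 0.082], [0.044, 0.002, 0]],
  [0, [0.034, 0.196, 0.082], [0.044, 0.002, 0]],
  [0, [0.034, 0.196, 0.082], [0.044, 0.002, 0]],
  [0, [0.034, 0.196, 0.082], [0.044, 0.002, 0]],
])

```text
clock: 13.3
tcp_pos: [470.4, -461.9, 281.5]
tool_rot: [[0.866, -0.382, 0.321], [-0.5, -0.664, 0.556], [0.001, -0.642, -0.767]]
ft_force: [-0.5, -0.3, -1.4]
opening: 25.6
```

```bash
python3 - <<'E'
from kin import *
o=telemetry.get_obs();Z=o['tool_rot'][:,2];print(o['clock'],o['tcp_pos'],o['opening'],np.degrees(np.arccos(-Z[2])),"focus",o['tcp_pos']+331*Z,"lens",o['tcp_pos']+271*Z,o['joint_vel'].round(4))
grab(8)
L=o['tcp_pos']+271*Z;pts=[L,o['tcp_pos']+331*Z,o['tcp_pos']+200*Z,(576.5,-278,26)]
out=[]
for n,c in(("side",(312,150)),("top",(365,230))):
    print(n,proj(n,pts).round(1).tolist())
    u,v=c;box=(u-40,v-50,u+40,v+50);a=crop(n,8,box,4.8)
    for X,col in zip(pts,((0,255,255),(255,0,255),(255,255,0),(255,255,255))):
        q=(proj(n,X)[0]-[box[0],box[1]]+.5)*4.8;cv2.circle(a,tuple(int(x) for x in q),4,col,1)
    out.append(a)
cv2.imwrite("pics/c8.png",np.hstack(out))
# measured scope axis by depth
for n in("side","top"):
    im,d=load(n,8);w,ok,uv=cloud(n,d,(290,100,350,170) if n=="side" else (335,200,420,260))
    t=(w-o['tcp_pos'])@Z;perp=(w-o['tcp_pos'])-t[:,None]*Z;k=ok&(t>180)&(t<290)&(np.linalg.norm(perp,axis=1)<18)
    print(n,k.sum(),t[k].max() if k.any() else 0,[(perp[k&(t>a)&(t<a+25)].mean(0).round(1).tolist()) for a in(180,205,230,255) if (k&(t>a)&(t<a+25)).any()])
# screen angle
im,d=load("side",8);w,ok,uv=cloud("side",d,(240,270,310,400));X=np.array([np.cos(.032),np.sin(.032),0]);rel=w-np.array([584.8,272,34.]);xx=rel@X
k=ok&(w[:,2]>60)&(w[:,2]<185)&(xx<0)&(xx>-150);l=cv2.fitLine(np.c_[xx,rel[:,2]][k].astype(np.float32),cv2.DIST_WELSCH,0,.01,.01).ravel();print("screen",np.degrees(np.arctan2(abs(l[1]),-l[0]*np.sign(l[1]))))
E
```

```text
13.3 [ 470.37421291 -461.85506343  281.52721453] 25.637663554768476 39.95048654108526 focus [ 576.7699456 -277.8586312   27.7827348] lens [ 557.48371007 -311.21145879   73.778713  ] [-0.0049  0.0045  0.0021 -0.0011 -0.0021 -0.0019]
side [[319.8, 144.8], [309.7, 166.3], [332.0, 119.0], [309.8, 166.8]]
top [[377.0, 234.9], [360.1, 230.2], [398.8, 241.1], [360.1, 230.4]]
side 361 271.1848893032036 [[1.1, 7.8, 6.1], [0.9, 7.4, 5.7], [1.2, 7.0, 5.6], [0.9, 5.2, 4.2]]
top 273 270.7598065912763 [[2.2, 8.3, 6.9], [1.4, 8.4, 6.7], [1.8, 7.9, 6.5], [1.9, 6.8, 5.8]]
screen 64.213554
```

View pics/c8.png

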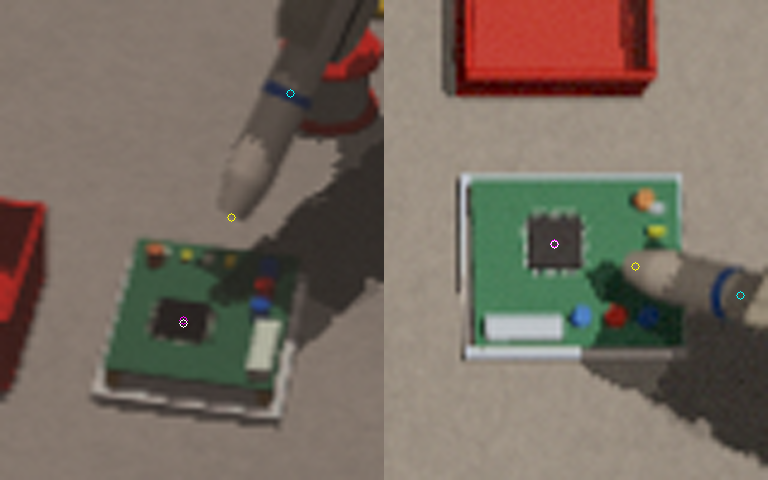

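The predicted lens point sits on the lens tip in both views, and the focus point sits on the middle of the chip. The screen measures 64 degrees. Handing in.

```bash
python3 -c "
from plant import ctrl,telemetry
o=telemetry.get_obs();print(o['clock'],o['opening'],o['joint_vel'].round(4));print(ctrl.hand_in())"
```

```text
13.4 25.459885206804955 [-0.0046  0.0063  0.0004 -0.0005  0.0007 -0.0008]
the job is handed in; nothing more can be done
None
```

I raised the screen by its lug, let it go, drew the microscope out of its stand and handed in at 13.4 s with it held over the chip.

**Last checks:**
- **Screen:** it stands at about 64° by depth fit, inside the 56 to 74° band.
- **Microscope:** it is held at 25.5 mm opening with no sign of slipping, leaned 40°, with the lens about 74 mm above the bench.
- **Focus point:** it falls within about 2 mm of my estimate of the chip's middle, and both camera views agree. The chip estimates themselves differed by about 5 mm between views, well inside the 25 mm allowed.
- **Other objects:** the multimeter, bin, tip cleaner and spool looked unmoved in the pictures, but I did not measure their positions. Nothing came near the board.

**One thing went wrong:** while backing off from the lug, the arm ran to the edge of its reach.
- Joint 3 read 0.036 rad, just below its stated 0.04 limit.
- Joint 5 read 2.6585 rad, against a limit of 2.66.
- The wrist force briefly read about 135 N in total, with components of -111, -46 and 62 N. That is above the 120 N limit if it is judged on the total. It was near zero again 0.1 s later.

I can't tell whether the judge counts this as a failure, since no verdict is given. Everything after it went normally.

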